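# Load a roller blank between the centres of the studio lathe

## Task

Open the top drawer of the chest, take out the pale roller blank (leave the dark walnut one in the drawer) and lay it in the lathe's loading cradle, between the two centres, without dropping it; if the tailstock stands too far forward for that, slide it back first. Let go of the blank, then slide the tailstock up until both cone centres are fully home in the blank's end holes, so that they lift it off the cradle onto the centre line and hold it there. Do not knock the mug, the glaze bottle or the glaze jar.

Things in the scene. Friction and masses are not known exactly. Their poses are not given: they have to be found in the camera images.
- blank: Pale roller blank: a straight wooden bar 130 mm long, 36 x 36 mm square, about 0.12 kg, lying flat in the top drawer, lengthwise roughly along the drawer's slide. Origin at its centre, own x along its length (either way round will do). On the axis of each end face is a round hole, 15 mm diameter, 20 mm deep.
- walnut: A smaller dark brown walnut blank beside the pale one in the same drawer: 100 mm long, 30 x 30 mm square; origin at its centre, own x along its length; the two axes are 100 to 124 mm apart, either one on the left. To be left in the drawer.
- lathe: Blue and aluminium micro wood lathe, 460 mm long, fixed. Origin on the bench under mid-bed; own y parallel to the spindle axis, towards the headstock; z up. Both centres lie on one axis at lathe x = 0, 100 mm above the bench. Bed: top at 50 mm, 76 mm wide. Headstock: 88 mm wide, from y = 0.137 to 0.238, top at 158 mm.
- head_tip (a point): Tip of the headstock's fixed steel cone centre (lathe x 0, y 0.100, z 0.100), pointing to lathe -y. 60 degree cone: tip 3 mm diameter, base 20 mm, 14.7 mm long. A 15 mm hole takes 10.4 mm of it when fully home: the blank's centre then lies 54.6 mm from this tip.
- cradle (a point): Middle of the loading cradle's floor, 79 mm above the bench (lathe x 0, y 0.030). Two white saddles, 10 mm long, at lathe y 0.072 and -0.012, free space for fingers between them; channel 40 mm wide at the floor, flared to about 62 mm at 21 mm above it. A blank lying in it has its axis 3 mm below the centre line; the cones lift it as they go home.
- tailstock (a joint): Position in m of the blue tailstock along the bed: 0 = fully back, grows towards the headstock, stop at 0.085. Slides with about 6 N of drag and stays where it is left. With the blank fully home on both centres it reads about 0.067. It may start anywhere from 0 to 0.055.
- tail_tip (a point): Tip of the tailstock's steel cone centre (same cone as the headstock's, pointing to lathe +y), on the centre line; moves with the tailstock: lathe y = -0.075 + joint value.
- tail_grip (a point): Middle of the tailstock's upright casting, 110 mm above the bench, 75 mm behind tail_tip: pinch it here from above across lathe x. Casting 44 mm wide (lathe x), 50 mm long, flat sided from 64 to 129 mm (its top) above the bench. A handwheel, 44 mm diameter, sits 36 to 48 mm behind this point (lathe -y).
- chest_foot: Wooden two-drawer desk chest on a plinth, fixed, 260 mm wide and deep, top 160 mm above the bench. This origin lies on the bench 80 mm in front of the drawer fronts, midway across; own x points into the chest, z up. Drawers open towards own -x.
- chest_drawer0 (a joint): Opening of the top drawer in m: 0 = shut, stop at 0.181; starts at 0 to 0.025; about 1 N of drag. Inside 218 mm wide, floor 95 mm, side walls 138 mm, front panel 148 mm above the bench. The chest's top begins 15 mm behind the shut front's face; the blank's far end starts 159 to 173 mm behind it: pull the drawer (nearly) right out to lift the blank straight up.
- chest_drawer0_handle (a point): Middle of the top drawer's bar handle: round dark bar, 11 mm diameter, 120 mm long across the chest, its axis 35 mm in front of the drawer front, 122 mm above the bench (38 mm below the chest's top). 29 mm of free space between bar and front; posts at 51 mm either side of the middle.
- mug: Black ceramic mug, 80 mm diameter, 95 mm tall, standing on the bench in front of or behind the machines. Origin at the centre of its underside; its handle stands out about 30 mm on own +y. To be left alone.
- glaze_bottle: Grey glaze bottle with a white cap, 60 mm diameter, 150 mm tall, standing on the bench in front of or behind the machines. Origin at the centre of its underside. To be left alone.
- glaze_jar: Clear glaze jar with a green label, 64 mm diameter, 75 mm tall, standing on top of the chest (160 mm above the bench), 100 to 145 mm behind the drawer fronts. Origin at the centre of its underside. To be left alone.
- tool_rest (a point): Middle of the lathe's tool rest, parked aside: a dark bar 100 mm long (along lathe y), 10 mm square, centred 100 mm above the bench at lathe x = -0.084, y = 0.035. Fixed.
- load_point (a point): Where the blank's centre lies once laid in the cradle midway to fit between the centres: lathe x 0, y 0.025, z 0.097. The blank fits down there when the tailstock joint reads below about 0.025 (its ends then clear both cone tips).

How it is judged:
By the outcome, as a careful person would: the job done as asked, in the order asked, and still so for the second after the job is handed in, with the robot touching nothing.
It also fails if it takes over 72 s, if anything falls off the work surface, if the arm or the gripper's body presses on something with over 40 N, if the wrist force passes 120 N, or if a joint passes its speed limit or range.

## Robot

A 6-joint arm with a two-finger parallel gripper is mounted at the origin on the work surface. World frame = base frame: x ahead of the robot, y to its left, z up, the work surface at z = 0. Lengths are in m, angles in rad, forces in N, time in s.
With the tool pointing down it reaches from about 0.275 to 0.825 m from the base axis. Payload 4.9 kg.
Tool frame: the origin (TCP) lies on the mounting face of the last link; the fingertips stand 173 mm ahead of it and the grasp point (between the pads) lies 155 mm ahead of it; z points along the fingers, x is the direction in which the jaws open and shut, and the axes are right-handed (so a half turn about z gives the same grasp; the last joint's range is limited). The gripper opens to 85 mm and grips with 20 to 120 N. Pads are 22 mm wide; open, the fingers measure 114 mm over their backs; the gripper's body (76 mm by 85 mm) begins 54 mm behind the grasp point. The pads swing forward as they close: fully open they stand 13 mm farther back than shut.
Start: joints at [-1.36, 0.326, -0.193, 1.052, 0, 1.437], TCP at [0.186, -0.518, 0.405] pointing down, gripper open.
Joint ranges: [-2.65, 2.65], [-0.97, 1.79], [-1.3, 1.35], [-1.93, 2.1], [-1.47, 1.37], [-3.14, 3.14]. Speed limits (rad/s): [2.57, 2.57, 3.14, 3.14, 3.14, 3.14].

## Interface

Orientations are given as a rotation vector (axis times angle).
In Python, from rig import r, imaging gives the robot as it stands.
- The arm moves only by the tool apply_moves, never from a script. Its argument "rows" is a list of rows, each an object with "gripper": the opening in per cent of the stroke, from 0 (shut) to 100 (fully open); "travel": the shift along the world's x, y, z in units of 400 mm (1.0 is 400 mm), a list of three; "angular": the turn, a rotation vector about the world's x, y, z in units of pi/2 rad (1.0 is pi/2 rad), a list of three. In form: [{"gripper": gripper, "travel": [tx, ty, tz], "angular": [ax, ay, az]}, ...]. A call has 1 to 5 rows; each row shifts and turns the commanded pose from where the row before left it; what a row does not reach is not made up. A row lasts 1/12 s, in which the tool goes at most 41.7 mm and 7.16 degrees, less where a joint would pass 70% of its speed; a pose out of reach is approached as far as the arm can. A call with a number of a shift or a turn outside -1 to 1 is refused whole. A call with a gripper value outside its range is refused whole. The fingers move at their own pace and stop on an object; "force" is the grip in N (left out, the last holds). Time passes only in rows, so rows that do not move let the fingers close. It gives the time, the measured TCP pose, the force and the opening at its end, in the units of the state.
- r.get_obs(): the state, without advancing time (a new reading comes with each control period).
- imaging.read_camera(name): name is "scene" or "top"; returns (picture, depth): 420x560x3 uint8, red, green, blue; 420x560 float32, m along the optical axis (not along the pixel's ray), 0 where there is no reading.
- imaging.camera_model(name): a dict with "mtx" (3x3 intrinsics, pixels), "D" ([k1, k2, p1, p2, k3] as OpenCV has them; the pictures are not rectified), "T" (4x4, takes a point from camera to world coordinates). Camera axes: x right, y up, looking along -z (the intrinsics and any distortion apply to the point x, -y, -z); pixel columns grow to the right and rows downward; lengths in m; the calibration is good to about 2 mm. A picture is of the moment at which its call begins. camera_model takes no time and is no camera call.
- r.finish_job(): hands the job in, once; it reports no verdict.
The state is a dict: "time_s": time; "qpos": joint angles; "joint_vel": joint speeds; "effort": joint torques, N m; "tcp_pos": TCP position; "eef_rot": TCP orientation; "contact_force": force on the tool from outside, world axes, zero at the start; "moment": the same for the moment, N m; "gripper_width": finger opening in m.
Only numpy, scipy, OpenCV 4.12 (cv2) and the standard library are available. Lean on these libraries where they do the work, as an engineer would, in place of code of your own. Each camera call takes 0.05 s, during which the arm holds its last target.

## Working session

There is one attempt and no reset: what is moved stays moved. The work goes in short steps, Python scripts to look and compute and a tool call to move; the robot and the scene stay as the last step left them, time stands still between calls to the robot, and variables do not carry over. Pictures are saved under pics/ and viewed, and the job is handed in when it is done.

Besides the shell and the picture viewer there is one more tool, called after "Request:" as a command line: name --argument value ..., lists and objects as JSON in quotes. apply_moves: Moves the arm, as the interface text tells. Shifts and turns lie within -1 to 1; 1 stands for 400 mm of shift or pi/2 rad of turn. Its arguments: {"type":"object","properties":{"rows":{"type":"array"},"force":{"type":"number"}},"required":["rows"]}

```bash
mkdir -p pics; ls
cat > h.py <<'E'
import numpy as np, cv2
from rig import r, imaging
def cam(n):
    m=imaging.camera_model(n); return np.array(m["mtx"],float),np.array(m["D"],float),np.array(m["T"],float)
def ray(n,uv):
    K,D,T=cam(n); p=cv2.undistortPoints(np.array(uv,float).reshape(-1,1,2),K,D).reshape(-1,2)
    d=np.c_[p[:,0],-p[:,1],-np.ones(len(p))]
    return T[:3,3],d@T[:3,:3].T
def onz(n,uv,z):
    o,d=ray(n,uv); s=(z-o[2])/d[:,2]; return o+d*s[:,None]
def cloud(n,depth):
    h,w=depth.shape; u,v=np.meshgrid(np.arange(w),np.arange(h))
    o,d=ray(n,np.c_[u.ravel(),v.ravel()]); P=o+d*depth.ravel()[:,None]
    return P.reshape(h,w,3)
def proj(n,P):
    K,D,T=cam(n); q=(np.atleast_2d(P)-T[:3,3])@T[:3,:3]; q=q*[1,-1,-1]
    return cv2.projectPoints(q,np.zeros(3),np.zeros(3),K,D)[0].reshape(-1,2)
E
python3 - <<'E'
from h import *
for n in("scene","top"):
    p,d=imaging.read_camera(n); cv2.imwrite(f"pics/{n}0.png",p[:,:,::-1]); np.savez(f"{n}0.npz",p=p,d=d)
    print(n,cam(n)[2].round(3).tolist(),cam(n)[0][0,0], (d>0).mean())
print(r.get_obs())
E
```

```text
pics
scene [[-0.612, -0.504, 0.61, 1.318], [0.791, -0.371, 0.486, 0.567], [-0.019, 0.78, 0.625, 0.859], [0.0, 0.0, 0.0, 1.0]] 445.55375012669 0.98859268707483
top [[0.019, 0.997, -0.077, 0.518], [-1.0, 0.021, 0.019, -0.008], [0.021, 0.077, 0.997, 0.99], [0.0, 0.0, 0.0, 1.0]] 405.1509569142998 0.9962244897959184
{'time_s': 0.1, 'qpos': array([-1.36018903e+00,  3.26854978e-01, -1.93487028e-01,  1.05200715e+00,
        5.09457695e-05,  1.43661220e+00]), 'joint_vel': array([-0.0003658 , -0.00045257,  0.00176288, -0.00037738,  0.00060464,
       -0.00033573]), 'effort': array([ 1.33875681e-03, -4.44239902e+01,  2.63037658e+01,  7.82610965e-03,
       -5.74013438e-05,  1.56569405e-05]), 'tcp_pos': array([ 0.18587134, -0.51736782,  0.40398679]), 'eef_rot': array([-2.56869091e+00,  1.80681055e+00,  1.73440168e-03]), 'contact_force': array([ 0.09097023, -0.47804737, -0.25750971]), 'moment': array([0.04418503, 0.02632348, 0.04749303]), 'gripper_width': 0.08525020754592003}
```

View pics/scene0.png

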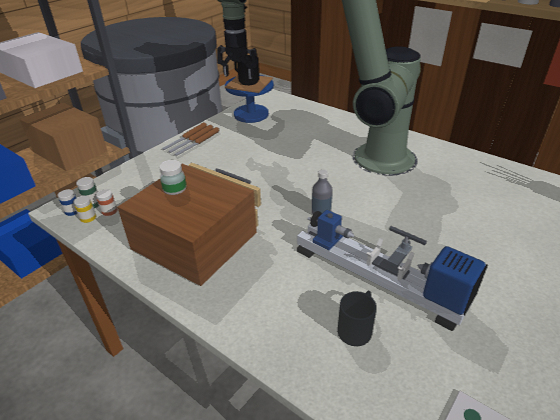

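View pics/top0.png

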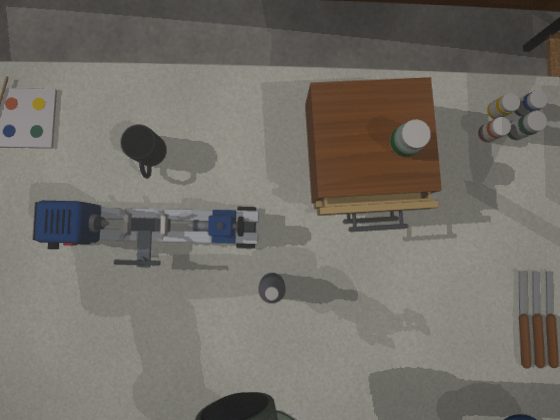

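The top view shows the headstock at (65,222), the tailstock at (222,227), the bottle at (272,288) and the mug at (143,145). The chest is at (372,140) with its handle at (378,224). Next I'll measure them.

Run:
```python
from h import *
for n in("top","scene"):
    f=np.load(n+"0.npz"); p,d=f["p"],f["d"]; C=cloud(n,d); hsv=cv2.cvtColor(p,cv2.COLOR_RGB2HSV)
    C[d==0]=-9
    Z=C[...,2]
    tab=C[(abs(Z)<.02)]; print(n,"table z",np.median(tab[:,2]))
    def rect(m,name):
        P=C[m]
        if len(P)<10: print(name,len(P));return
        k,l=cv2.connectedComponentsWithStats(m.astype(np.uint8))[1:3]
        i=1+np.argmax(l[1:,4]); P=C[k==i]
        rr=cv2.minAreaRect(P[:,:2].astype(np.float32)); print(name,len(P),"z",np.median(P[:,2]).round(4),"c",np.round(rr[0],4),"size",np.round(rr[1],4),"ang",round(rr[2],2), np.round(cv2.boxPoints(rr),4).tolist())
    blue=(hsv[...,0]>105)&(hsv[...,0]<125)&(hsv[...,1]>120)
    Y=C[...,1];X=C[...,0]
    near=(X>.25)&(X<.9)
    rect(blue&(abs(Z-.158)<.006)&near,"headtop")
    rect(blue&(abs(Z-.129)<.006)&near&(Y<.2),"tailtop")
    rect((abs(Z-.160)<.005)&near&(Y<-.05),"chesttop")
    rect((abs(Z-.050)<.004)&near,"bedtop")
    rect((abs(Z-.100)<.008)&near&(Y>.05)&(X<.44),"toolrest")
    rect((abs(Z-.122)<.012)&near&(Y<-.1)&(Z>.1)&(X<.5),"handle")
    rect((abs(Z-.145)<.007)&near&(Y<-.05)&(X<.56),"drawerfront")
    rect((abs(Z-.150)<.006)&near&(Y<.05)&(Y>-.12),"bottlecap")
    rect((abs(Z-.095)<.005)&(X>.55)&(Y>.05)&(X<.9),"mugrim")
    rect((abs(Z-.235)<.008)&(X>.5)&(Y<-.05)&(X<.9),"jar")
```

```text
top table z -0.0007627430172115757
headtop 1118 z 0.157 c [0.5395 0.44  ] size [0.0806 0.0909] ang 1.06 [[0.4982999861240387, 0.4846999943256378], [0.5, 0.3937999904155731], [0.5806000232696533, 0.3953000009059906], [0.5789999961853027, 0.4862000048160553]]
tailtop 298 z 0.128 c [0.54   0.1078] size [0.0384 0.0432] ang 1.18 [[0.5203999876976013, 0.1290999948978424], [0.5213000178337097, 0.08579999953508377], [0.5595999956130981, 0.08659999817609787], [0.5587999820709229, 0.1298999935388565]]
chesttop 12950 z 0.1596 c [ 0.7335 -0.2177] size [0.2475 0.2616] ang 4.57 [[0.5996999740600586, -0.09719999879598618], [0.6205999851226807, -0.3578999936580658], [0.8672999739646912, -0.33820000290870667], [0.8464999794960022, -0.07750000059604645]]
bedtop 565 z 0.0491 c [0.5203 0.2065] size [0.0391 0.1368] ang 1.17 [[0.49939998984336853, 0.2745000123977661], [0.5022000074386597, 0.13770000636577606], [0.5412999987602234, 0.13850000500679016], [0.5385000109672546, 0.275299996137619]]
toolrest 0
handle 0
drawerfront 0
bottlecap 132 z 0.1488 c [ 0.4023 -0.0055] size [0.0249 0.0247] ang 1.2 [[0.3896
[... 2194 characters left out ...]
5  -0.0869] size [0.0428 0.2462] ang 84.99 [[0.6004999876022339, -0.09749999642372131], [0.84579998254776, -0.11900000274181366], [0.8495000004768372, -0.0763000026345253], [0.6043000221252441, -0.05480000004172325]]
mugrim 261 z 0.0936 c [0.7233 0.3033] size [0.0788 0.0801] ang 84.54 [[0.6797000169754028, 0.2680000066757202], [0.7594000101089478, 0.26030001044273376], [0.7669000029563904, 0.33869999647140503], [0.6872000098228455, 0.3463999927043915]]
jar 237 z 0.2338 c [ 0.719  -0.2745] size [0.0573 0.0538] ang 48.23 [[0.6797999739646912, -0.27790001034736633], [0.7200000286102295, -0.31380000710487366], [0.7580999732017517, -0.2711000144481659], [0.7179999947547913, -0.23520000278949738]]
```

Run:
```python
from h import *
f=np.load("top0.npz");p=f["p"]
a=cv2.resize(p[180:245,300:450],None,fx=5,fy=5,interpolation=cv2.INTER_CUBIC)
cv2.imwrite("pics/handle0.png",a[:,:,::-1])
a=cv2.resize(p[185:280,20:270],None,fx=3.2,fy=3.2,interpolation=cv2.INTER_CUBIC)
cv2.imwrite("pics/lathe0.png",a[:,:,::-1])
u=np.array([.9969,.0785]);v=np.array([-.0785,.9969]);c=np.array([.732,-.217])-.1375*u
for o in(0,.01,.025):
  h=c-(.035+o)*u
  print(o,h,proj("top",np.array([[*(h+.06*v),.122],[*(h-.06*v),.122]])).round(1).tolist())
d=f["d"];C=cloud("top",d)
for cc in(360,378,395):print([(rr,C[rr,cc].round(3).tolist()) for rr in range(205,236,2)])
```

```text
0 [ 0.56003475 -0.23054125] [[349.3, 220.5], [404.2, 217.2]]
0.01 [ 0.55006575 -0.23132625] [[349.7, 225.1], [404.6, 221.9]]
0.025 [ 0.53511225 -0.23250375] [[350.2, 232.1], [405.1, 228.8]]
[(205, [0.587, -0.189, 0.145]), (207, [0.583, -0.188, 0.147]), (209, [0.579, -0.189, 0.146]), (211, [0.575, -0.188, 0.147]), (213, [0.574, -0.2, 0.093]), (215, [0.575, -0.22, -0.002]), (217, [0.57, -0.22, 0.001]), (219, [0.562, -0.207, 0.061]), (221, [0.557, -0.206, 0.063]), (223, [0.555, -0.22, -0.002]), (225, [0.55, -0.221, -0.003]), (227, [0.542, -0.194, 0.123]), (229, [0.537, -0.193, 0.128]), (231, [0.533, -0.193, 0.125]), (233, [0.53, -0.22, -0.002]), (235, [0.525, -0.219, 0.004])]
[(205, [0.588, -0.226, 0.148]), (207, [0.584, -0.227, 0.146]), (209, [0.58, -0.227, 0.145]), (211, [0.576, -0.228, 0.14]), (213, [0.58, -0.264, 0.002]), (215, [0.576, -0.265, -0.001]), (217, [0.571, -0.264, 0.001]), (219, [0.563, -0.248, 0.063]), (221, [0.558, -0.248, 0.062]), (223, [0.556, -0.265, -0.003]), (225, [0.551, -0.266, -0.004]), (227, [0.542, -0.232, 0.127]), (229, [0.538, -0.232, 0.127]), (231, [0.536, -0.265, -0.003]), (233, [0.531, -0.265, -0.001]), (235, [0.526, -0.264, 0.003])]
[(205, [0.589, -0.263, 0.146]), (207, [0.585, -0.263, 0.145]), (209, [0.58, -0.263, 0.147]), (211, [0.58, -0.28, 0.09]), (213, [0.581, -0.308, -0.003]), (215, [0.577, -0.309, -0.005]), (217, [0.568, -0.289, 0.061]), (219, [0.563, -0.287, 0.065]), (221, [0.562, -0.308, -0.003]), (223, [0.557, -0.308, -0.002]), (225, [0.548, -0.27, 0.124]), (227, [0.543, -0.269, 0.126]), (229, [0.539, -0.27, 0.122]), (231, [0.537, -0.308, -0.003]), (233, [0.532, -0.308, -0.002]), (235, [0.527, -0.307, -0.001])]
```

View pics/handle0.png

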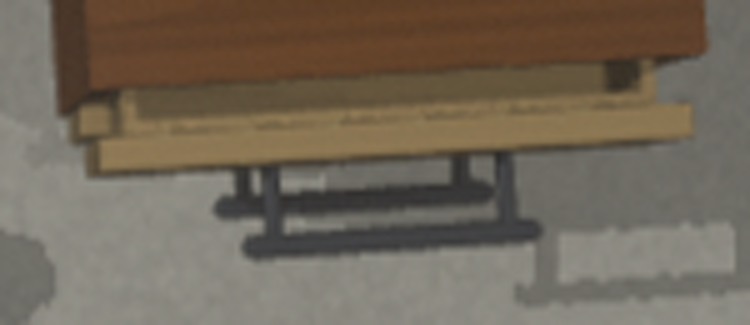

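View pics/lathe0.png

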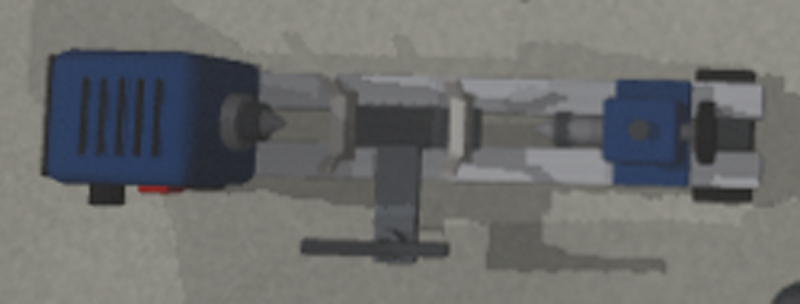

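The drawer is about 18 mm open, with the handle middle near (0.5415, -0.2325, 0.122). The tailstock is nearly fully back, at about 0.005. The chest is turned about 4.5° and the lathe about 0°. I'll move above the handle.

Request:
apply_moves --rows '[{"gripper": 30, "travel": [0.059, 0.047, 0], "angular": [0, 0, 0.055]}, {"gripper": 30, "travel": [0.059, 0.047, 0], "angular": [0, 0, 0.055]}, {"gripper": 30, "travel": [0.059, 0.047, 0], "angular": [0, 0, 0.055]}, {"gripper": 30, "travel": [0.059, 0.047, 0], "angular": [0, 0, 0.055]}, {"gripper": 30, "travel": [0.059, 0.047, 0], "angular": [0, 0, 0.055]}]' --force 40

```text
time_s: 0.52
tcp_pos: [0.3047, -0.4226, 0.4043]
eef_rot: [-2.899, 1.209, 0.001]
contact_force: [-0.3, -1.3, -0.5]
gripper_width: 0.0265
```

Request:
apply_moves --rows '[{"gripper": 30, "travel": [0.059, 0.047, 0], "angular": [0, 0, 0.055]}, {"gripper": 30, "travel": [0.059, 0.047, 0], "angular": [0, 0, 0.055]}, {"gripper": 30, "travel": [0.059, 0.047, 0], "angular": [0, 0, 0.055]}, {"gripper": 30, "travel": [0.059, 0.047, 0], "angular": [0, 0, 0.055]}, {"gripper": 30, "travel": [0.059, 0.047, 0], "angular": [0, 0, 0.055]}]'

```text
time_s: 0.93
tcp_pos: [0.4228, -0.3284, 0.4043]
eef_rot: [-3.091, 0.559, 0.001]
contact_force: [0.5, -0.4, -1.0]
gripper_width: 0.0258
```

Request:
apply_moves --rows '[{"gripper": 30, "travel": [0.059, 0.047, 0], "angular": [0, 0, 0.055]}, {"gripper": 30, "travel": [0.059, 0.047, 0], "angular": [0, 0, 0.055]}, {"gripper": 30, "travel": [0.059, 0.047, 0], "angular": [0, 0, 0.055]}, {"gripper": 30, "travel": [0.059, 0.047, 0], "angular": [0, 0, 0.055]}, {"gripper": 30, "travel": [0.059, 0.047, 0], "angular": [0, 0, 0.055]}]'

```text
time_s: 1.35
tcp_pos: [0.5408, -0.2344, 0.4042]
eef_rot: [-3.139, -0.117, 0.001]
contact_force: [0.1, -0.9, -0.9]
gripper_width: 0.0255
```

Request:
apply_moves --rows '[{"gripper": 30, "travel": [0, 0, -0.08], "angular": [0, 0, 0]}, {"gripper": 30, "travel": [0, 0, -0.06], "angular": [0, 0, 0]}, {"gripper": 30, "travel": [0, 0, -0.04], "angular": [0, 0, 0]}, {"gripper": 30, "travel": [0, 0, 0], "angular": [0, 0, 0]}]'

```text
time_s: 1.68
tcp_pos: [0.5386, -0.2344, 0.3284]
eef_rot: [-3.135, -0.111, 0.01]
contact_force: [-0.4, 0.2, 0.5]
gripper_width: 0.0256
```

Run:
```python
from h import *
print(r.get_obs()["tcp_pos"])
p,d=imaging.read_camera("top"); q,e=imaging.read_camera("scene")
a=np.hstack([cv2.resize(p[150:260,300:450],(400,293)),cv2.resize(q[90:230,150:300],(313,293))])
cv2.imwrite("pics/h1.png",a[:,:,::-1])
```

```text
[ 0.53857817 -0.234423    0.32839448]
```

View pics/h1.png

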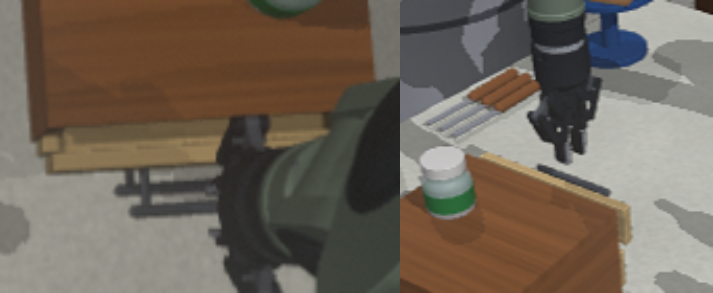

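The fingers stand over the bar, clear of the chest. I'll descend slowly.

Request:
apply_moves --rows '[{"gripper": 30, "travel": [0, 0, 0], "angular": [0, 0, 0]}, {"gripper": 30, "travel": [0, 0, -0.03], "angular": [0, 0, 0]}, {"gripper": 30, "travel": [0, 0, -0.03], "angular": [0, 0, 0]}, {"gripper": 30, "travel": [0, 0, -0.03], "angular": [0, 0, 0]}, {"gripper": 30, "travel": [0, 0, 0], "angular": [0, 0, 0]}]'

```text
time_s: 2.2
tcp_pos: [0.5396, -0.2358, 0.2962]
eef_rot: [-3.139, -0.109, 0.001]
contact_force: [-1.0, 0.1, 0.4]
gripper_width: 0.0252
```

Request:
apply_moves --rows '[{"gripper": 30, "travel": [0, 0, -0.025], "angular": [0, 0, 0]}, {"gripper": 30, "travel": [0, 0, -0.02], "angular": [0, 0, 0]}, {"gripper": 0, "travel": [0, 0, 0], "angular": [0, 0, 0]}, {"gripper": 0, "travel": [0, 0, 0], "angular": [0, 0, 0]}, {"gripper": 0, "travel": [0, 0, 0], "angular": [0, 0, 0]}]' --force 40

```text
time_s: 2.62
tcp_pos: [0.5397, -0.2356, 0.2782]
eef_rot: [-3.139, -0.11, 0.001]
contact_force: [0.6, -0.3, -7.4]
gripper_width: 0.0091
```

Request:
apply_moves --rows '[{"gripper": 0, "travel": [-0.02, -0.0016, 0], "angular": [0, 0, 0]}, {"gripper": 0, "travel": [-0.04, -0.003, 0], "angular": [0, 0, 0]}, {"gripper": 0, "travel": [-0.05, -0.004, 0], "angular": [0, 0, 0]}, {"gripper": 0, "travel": [-0.05, -0.004, 0], "angular": [0, 0, 0]}, {"gripper": 0, "travel": [-0.05, -0.004, 0], "angular": [0, 0, 0]}]'

```text
time_s: 3.03
tcp_pos: [0.4546, -0.2423, 0.2782]
eef_rot: [3.139, 0.11, -0.001]
contact_force: [2.0, -2.6, -9.8]
gripper_width: 0.0094
```

Request:
apply_moves --rows '[{"gripper": 0, "travel": [-0.05, -0.004, 0], "angular": [0, 0, 0]}, {"gripper": 0, "travel": [-0.05, -0.004, 0], "angular": [0, 0, 0]}, {"gripper": 0, "travel": [-0.05, -0.004, 0], "angular": [0, 0, 0]}, {"gripper": 0, "travel": [-0.03, -0.0024, 0], "angular": [0, 0, 0]}, {"gripper": 0, "travel": [-0.01, -0.001, 0], "angular": [0, 0, 0]}]'

```text
time_s: 3.45
tcp_pos: [0.3793, -0.2485, 0.2786]
eef_rot: [-3.139, -0.108, -0.006]
contact_force: [13.8, -0.9, -22.5]
gripper_width: 0.0092
```

Run:
```python
from h import *
p,d=imaging.read_camera("top"); q,e=imaging.read_camera("scene")
np.savez("top1.npz",p=p,d=d);np.savez("scene1.npz",p=q,d=e)
o=r.get_obs();print(o["tcp_pos"],o["contact_force"])
cv2.imwrite("pics/o1.png",np.hstack([cv2.resize(p[70:330,270:470],(400,520)),cv2.resize(q[60:280,120:290],(400,520))])[:,:,::-1])
```

```text
[ 0.37963474 -0.24846356  0.27854597] [  2.60110302  -1.540263   -13.68239398]
```

View pics/o1.png

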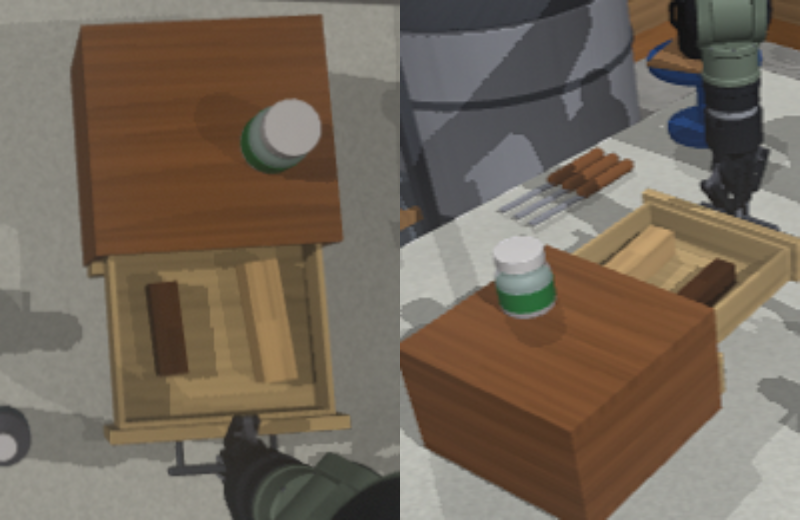

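The drawer is out. The pale blank is on the right, at about (270,320) in the crop, and the walnut is on the left. I'll release, lift, and measure.

Request:
apply_moves --rows '[{"gripper": 30, "travel": [0, 0, 0], "angular": [0, 0, 0]}, {"gripper": 30, "travel": [0, 0, 0], "angular": [0, 0, 0]}, {"gripper": 30, "travel": [0, 0, 0.05], "angular": [0, 0, 0]}, {"gripper": 30, "travel": [0, 0, 0.08], "angular": [0, 0, 0]}, {"gripper": 30, "travel": [0, 0, 0.1], "angular": [0, 0, 0]}]'

```text
time_s: 3.97
tcp_pos: [0.3793, -0.2477, 0.3708]
eef_rot: [-3.137, -0.11, 0.004]
contact_force: [1.2, -0.7, -0.5]
gripper_width: 0.0256
```

Run:
```python
from h import *
for n in("top","scene"):
    p,d=imaging.read_camera(n); np.savez(n+"2.npz",p=p,d=d)
    C=cloud(n,d); Z,X,Y=C[...,2],C[...,0],C[...,1]
    hsv=cv2.cvtColor(p,cv2.COLOR_RGB2HSV)
    m=((abs(Z-.131)<.006)&(X>.38)&(X<.62)&(Y<-.08)&(Y>-.36)).astype(np.uint8)
    k,l,s,_=cv2.connectedComponentsWithStats(m)[0:4]
    for i in range(1,k):
        if s[i,4]<60: continue
        P=C[l==i]; rr=cv2.minAreaRect(P[:,:2].astype(np.float32))
        print(n,s[i].tolist(),"z",np.median(P[:,2]).round(4),np.round(rr[0],4),np.round(rr[1],4),round(rr[2],1),np.median(hsv[l==i],axis=0))
p=np.load("top2.npz")["p"]
cv2.imwrite("pics/d2.png",cv2.resize(p[180:300,310:450],None,fx=5,fy=5,interpolation=cv2.INTER_CUBIC)[:,:,::-1])
print(r.get_obs()["tcp_pos"])
```

```text
top [422, 192, 16, 86, 306] z 0.1343 [ 0.5279 -0.345 ] [0.0321 0.1816] 86.5 [ 19. 100. 103.]
top [391, 199, 28, 62, 1053] z 0.1301 [ 0.5376 -0.2896] [0.1284 0.0382] 10.0 [ 17. 116. 150.]
top [324, 206, 5, 37, 71] z 0.1356 [ 0.5466 -0.1197] [0.0763 0.0062] 4.9 [ 19. 101. 142.]
scene [195, 145, 97, 50, 496] z 0.1322 [ 0.4949 -0.2313] [0.1757 0.2435] 1.4 [ 19.  95. 144.]
scene [207, 155, 30, 22, 261] z 0.1298 [ 0.5238 -0.2881] [0.115  0.0407] 7.3 [ 17. 108. 182.]
[ 0.38179435 -0.24982414  0.37697873]
```

View pics/d2.png

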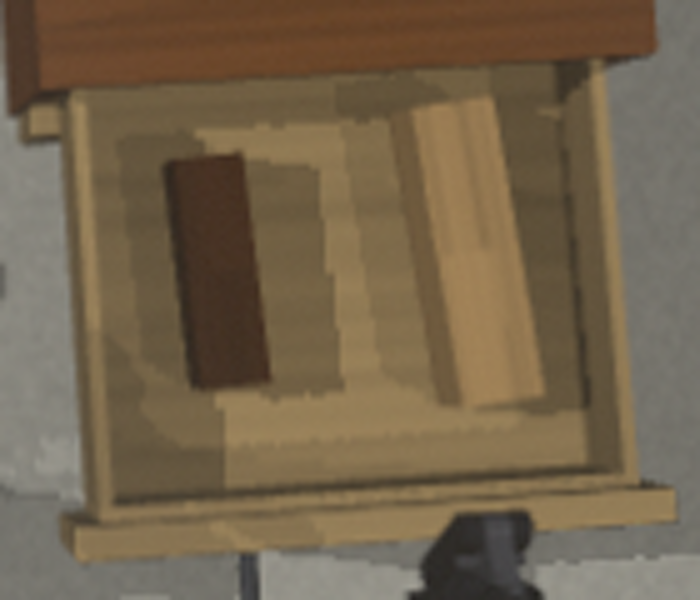

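Run:
```python
from h import *
z=np.array([(412,110),(492,97),(543,392),(463,405)]);uv=np.c_[310+z[:,0]/5-.4,180+z[:,1]/5-.4]
P=onz("top",uv,.131)[:,:2];print(P.round(4),P.mean(0).round(4))
e=(P[0]+P[1]-P[2]-P[3])/2;print(np.hypot(*e),np.degrees(np.arctan2(e[1],e[0])))
# scene corners of pale top face
q=np.load("scene2.npz")["p"];cv2.imwrite("pics/s2.png",cv2.resize(q[130:210,180:300],None,fx=6,fy=6,interpolation=cv2.INTER_CUBIC)[:,:,::-1])
# lathe fits, top view: fit lines to headtop + bed edges
f=np.load("top0.npz");p,d=f["p"],f["d"];hsv=cv2.cvtColor(p,cv2.COLOR_RGB2HSV)
z=np.array([(605,97),(685,97),(685,160),(603,162)]) # tail top corners approx
for nm,z,h in(("tailtop",[(606,98),(685,98),(684,160),(604,160)],.129),("headtop",[(50,56),(180,53),(184,182),(45,180)],.158),("restbar",[(302,239),(449,243),(449,256),(302,253)],.105),("conetips h,t",[(285,123),(538,130)],.100),("saddles",[(342,125),(457,128)],.098)):
    z=np.array(z,float);uv=np.c_[20+z[:,0]/3.2-.35,185+z[:,1]/3.2-.35];P=onz("top",uv,h);print(nm,P[:,:2].round(4).tolist(),P[:,:2].mean(0).round(4))
```

```text
[[ 0.5974 -0.2609]
 [ 0.6037 -0.2958]
 [ 0.4779 -0.3175]
 [ 0.4718 -0.2829]] [ 0.5377 -0.2893]
0.1275671144199746 9.851880815925208
tailtop [[0.5601, 0.1295], [0.5612, 0.0772], [0.5201, 0.0767], [0.519, 0.1295]] [0.5401 0.1032]
headtop [[0.5781, 0.4861], [0.5818, 0.4009], [0.4991, 0.3936], [0.4983, 0.4842]] [0.5393 0.4412]
restbar [[0.4613, 0.3365], [0.4608, 0.2365], [0.4521, 0.2361], [0.4519, 0.336]] [0.4565 0.2863]
conetips h,t [[0.5397, 0.3539], [0.5386, 0.18]] [0.5391 0.2669]
saddles [[0.5392, 0.3153], [0.5388, 0.236]] [0.539  0.2757]
```

View pics/s2.png

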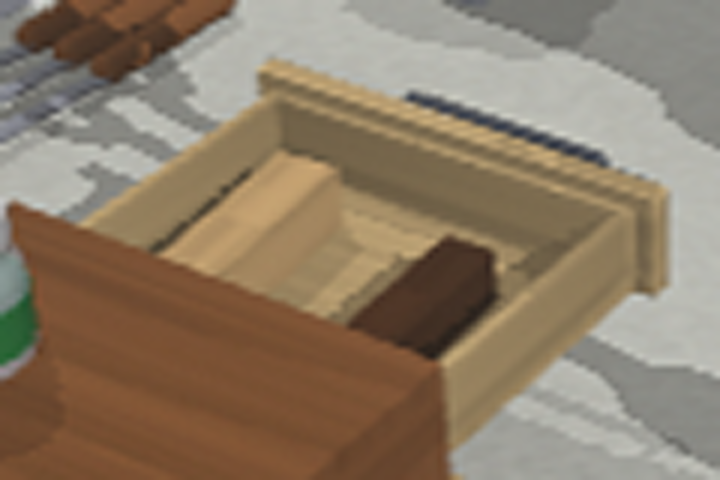

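The blank's centre is at about (0.537, -0.289) with yaw 9.9°. The lathe origin is at about (0.540, 0.253) with yaw about 0. The tailstock is nearly fully back, so it doesn't need sliding back.

Request:
apply_moves --rows '[{"gripper": 63, "travel": [0.026, -0.0065, 0.004], "angular": [0, 0, 0.071]}, {"gripper": 63, "travel": [0.026, -0.0065, 0.004], "angular": [0, 0, 0.071]}, {"gripper": 63, "travel": [0.026, -0.0065, 0], "angular": [0, 0, 0.071]}, {"gripper": 63, "travel": [0.026, -0.0065, 0], "angular": [0, 0, 0.071]}, {"gripper": 63, "travel": [0.026, -0.0065, 0], "angular": [0, 0, 0.071]}]'

```text
time_s: 4.48
tcp_pos: [0.4326, -0.2614, 0.3744]
eef_rot: [2.985, 0.978, 0.001]
contact_force: [-0.0, -0.5, 0.0]
gripper_width: 0.0538
```

Request:
apply_moves --rows '[{"gripper": 63, "travel": [0.026, -0.0065, 0], "angular": [0, 0, 0.071]}, {"gripper": 63, "travel": [0.026, -0.0065, 0], "angular": [0, 0, 0.071]}, {"gripper": 63, "travel": [0.026, -0.0065, 0], "angular": [0, 0, 0.071]}, {"gripper": 63, "travel": [0.026, -0.0065, 0], "angular": [0, 0, 0.071]}, {"gripper": 63, "travel": [0.026, -0.0065, 0], "angular": [0, 0, 0.071]}]'

```text
time_s: 4.9
tcp_pos: [0.4846, -0.2744, 0.3743]
eef_rot: [2.6, 1.762, 0.0]
contact_force: [-0.0, 0.5, -0.5]
gripper_width: 0.0541
```

Request:
apply_moves --rows '[{"gripper": 63, "travel": [0.026, -0.0065, 0], "angular": [0, 0, 0.071]}, {"gripper": 63, "travel": [0.026, -0.0065, 0], "angular": [0, 0, 0.071]}, {"gripper": 63, "travel": [0.026, -0.0065, 0], "angular": [0, 0, 0.071]}, {"gripper": 63, "travel": [0.026, -0.0065, 0], "angular": [0, 0, 0.071]}, {"gripper": 63, "travel": [0.026, -0.0065, 0], "angular": [0, 0, 0.071]}]'

```text
time_s: 5.32
tcp_pos: [0.5366, -0.2873, 0.3742]
eef_rot: [2.015, 2.41, -0.0]
contact_force: [0.5, -0.5, 0.4]
gripper_width: 0.054
```

Request:
apply_moves --rows '[{"gripper": 63, "travel": [0, 0, 0], "angular": [0, 0, 0]}, {"gripper": 63, "travel": [0, 0, 0], "angular": [0, 0, 0]}]'

```text
time_s: 5.48
tcp_pos: [0.5361, -0.2873, 0.3739]
eef_rot: [-2.025, -2.402, 0.0]
contact_force: [0.4, 0.4, -0.6]
gripper_width: 0.0542
```

Run:
```python
from h import *
from scipy.spatial.transform import Rotation as R
p,d=imaging.read_camera("top"); q,e=imaging.read_camera("scene")
o=r.get_obs();M=R.from_rotvec(o["eef_rot"]).as_matrix();print(o["tcp_pos"],np.degrees(np.arctan2(M[1,0],M[0,0])),M[:,2],o["gripper_width"])
cv2.imwrite("pics/g1.png",np.hstack([cv2.resize(p[130:310,300:460],(400,450)),cv2.resize(q[80:230,150:290],(400,450))])[:,:,::-1])
```

```text
[ 0.53548476 -0.28712616  0.37386812] 99.73938845088452 [-6.28630711e-04  2.31312163e-04 -9.99999776e-01] 0.05413052726716544
```

View pics/g1.png

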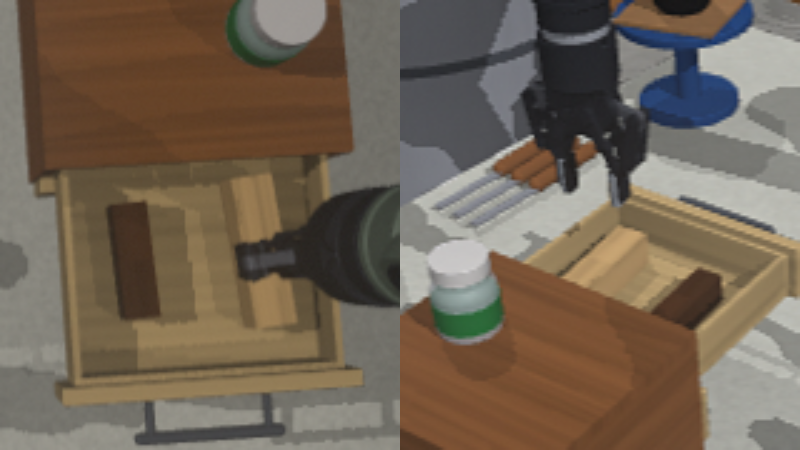

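The gripper is over the blank with its yaw aligned. I'll descend and grip.

Request:
apply_moves --rows '[{"gripper": 63, "travel": [0.003, -0.005, -0.05], "angular": [0, 0, 0]}, {"gripper": 63, "travel": [0, 0, -0.04], "angular": [0, 0, 0]}, {"gripper": 63, "travel": [0, 0, -0.03], "angular": [0, 0, 0]}, {"gripper": 63, "travel": [0, 0, -0.03], "angular": [0, 0, 0]}, {"gripper": 63, "travel": [0, 0, -0.02], "angular": [0, 0, 0]}]'

```text
time_s: 6.0
tcp_pos: [0.5362, -0.2891, 0.3048]
eef_rot: [-2.024, -2.401, 0.0]
contact_force: [-0.2, -0.3, -1.2]
gripper_width: 0.0537
```

Request:
apply_moves --rows '[{"gripper": 63, "travel": [0, 0, -0.02], "angular": [0, 0, 0]}, {"gripper": 63, "travel": [0, 0, -0.02], "angular": [0, 0, 0]}, {"gripper": 63, "travel": [0, 0, -0.02], "angular": [0, 0, 0]}, {"gripper": 63, "travel": [0, 0, -0.015], "angular": [0, 0, 0]}, {"gripper": 63, "travel": [0, 0, 0], "angular": [0, 0, 0]}]'

```text
time_s: 6.42
tcp_pos: [0.5367, -0.2892, 0.2745]
eef_rot: [-2.021, -2.402, 0.0]
contact_force: [0.3, 0.1, -0.6]
gripper_width: 0.0539
```

Request:
apply_moves --rows '[{"gripper": 30, "travel": [0, 0, 0], "angular": [0, 0, 0]}, {"gripper": 30, "travel": [0, 0, 0], "angular": [0, 0, 0]}, {"gripper": 30, "travel": [0, 0, 0], "angular": [0, 0, 0]}, {"gripper": 30, "travel": [0, 0, 0.02], "angular": [0, 0, 0]}, {"gripper": 30, "travel": [0, 0, 0.04], "angular": [0, 0, 0]}]' --force 50

```text
time_s: 6.83
tcp_pos: [0.5363, -0.2889, 0.2987]
eef_rot: [-2.02, -2.401, 0.0]
contact_force: [-0.1, 0.1, -1.5]
gripper_width: 0.0353
```

Request:
apply_moves --rows '[{"gripper": 30, "travel": [0, 0, 0.06], "angular": [0, 0, 0]}, {"gripper": 30, "travel": [0, 0, 0.08], "angular": [0, 0, 0]}, {"gripper": 30, "travel": [0, 0, 0.08], "angular": [0, 0, 0]}, {"gripper": 30, "travel": [0, 0, 0.05], "angular": [0, 0, 0]}, {"gripper": 30, "travel": [0, 0, 0.02], "angular": [0, 0, 0]}]'

```text
time_s: 7.25
tcp_pos: [0.5377, -0.2898, 0.4206]
eef_rot: [2.018, 2.399, 0.001]
contact_force: [1.2, 0.5, -0.5]
gripper_width: 0.0353
```

Run:
```python
from h import *
p,d=imaging.read_camera("top"); q,e=imaging.read_camera("scene")
o=r.get_obs();print(o["tcp_pos"],o["contact_force"],o["gripper_width"])
cv2.imwrite("pics/g2.png",np.hstack([cv2.resize(p[130:310,300:460],(400,450)),cv2.resize(q[60:230,150:290],(400,486))[:450]])[:,:,::-1])
```

```text
[ 0.53741326 -0.28963087  0.41788139] [-0.44121432  0.11370923 -1.43403331] 0.03533248678587947
```

View pics/g2.png

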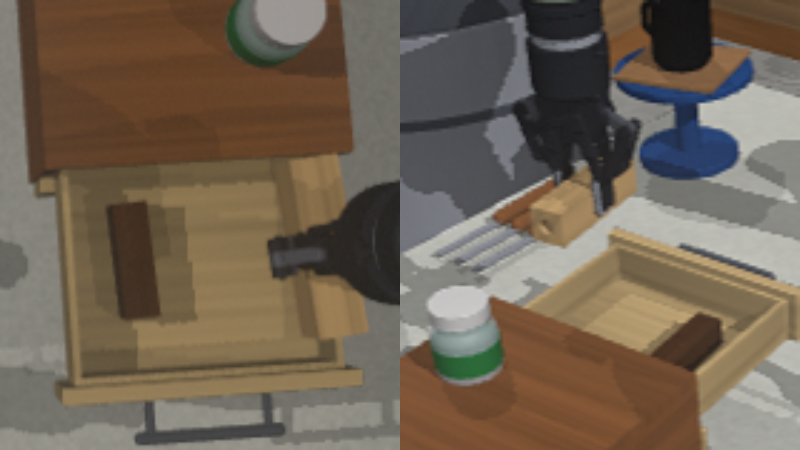

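The blank is held level, and the walnut is still in the drawer. I'll carry the blank to above the cradle, turning it +80° on the way.

Request:
apply_moves --rows '[{"gripper": 30, "travel": [0, 0.05, 0.01], "angular": [0, 0, 0.03]}, {"gripper": 30, "travel": [0, 0.07, 0], "angular": [0, 0, 0.045]}, {"gripper": 30, "travel": [0, 0.07, 0], "angular": [0, 0, 0.045]}, {"gripper": 30, "travel": [0, 0.07, 0], "angular": [0, 0, 0.045]}, {"gripper": 30, "travel": [0, 0.07, 0], "angular": [0, 0, 0.045]}]'

```text
time_s: 7.77
tcp_pos: [0.5363, -0.1561, 0.4175]
eef_rot: [-1.594, -2.702, 0.001]
contact_force: [0.8, -0.7, -1.2]
gripper_width: 0.0353
```

Request:
apply_moves --rows '[{"gripper": 30, "travel": [0, 0.07, 0], "angular": [0, 0, 0.045]}, {"gripper": 30, "travel": [0, 0.07, 0], "angular": [0, 0, 0.045]}, {"gripper": 30, "travel": [0, 0.07, 0], "angular": [0, 0, 0.045]}, {"gripper": 30, "travel": [0, 0.07, 0], "angular": [0, 0, 0.045]}, {"gripper": 30, "travel": [0, 0.07, 0], "angular": [0, 0, 0.045]}]'

```text
time_s: 8.18
tcp_pos: [0.5362, -0.016, 0.4177]
eef_rot: [-1.094, -2.941, 0.001]
contact_force: [0.3, -0.2, -1.9]
gripper_width: 0.0353
```

Request:
apply_moves --rows '[{"gripper": 30, "travel": [0, 0.07, 0], "angular": [0, 0, 0.045]}, {"gripper": 30, "travel": [0, 0.07, 0], "angular": [0, 0, 0.045]}, {"gripper": 30, "travel": [0, 0.07, 0], "angular": [0, 0, 0.045]}, {"gripper": 30, "travel": [0, 0.07, 0], "angular": [0, 0, 0.045]}, {"gripper": 30, "travel": [0, 0.07, 0], "angular": [0, 0, 0.045]}]'

```text
time_s: 8.6
tcp_pos: [0.5363, 0.1239, 0.4176]
eef_rot: [-0.56, -3.088, 0.002]
contact_force: [0.4, -0.3, -0.9]
gripper_width: 0.0357
```

Request:
apply_moves --rows '[{"gripper": 30, "travel": [0, 0.07, 0], "angular": [0, 0, 0.045]}, {"gripper": 30, "travel": [0, 0.07, 0], "angular": [0, 0, 0.045]}, {"gripper": 30, "travel": [0, 0.07, 0], "angular": [0, 0, 0.045]}, {"gripper": 30, "travel": [0, 0.06, 0], "angular": [0, 0, 0.045]}, {"gripper": 30, "travel": [0, 0.04, 0], "angular": [0, 0, 0.045]}]'

```text
time_s: 9.02
tcp_pos: [0.5362, 0.2486, 0.4174]
eef_rot: [-0.005, -3.138, 0.001]
contact_force: [0.2, -0.4, -1.0]
gripper_width: 0.0353
```

Request:
apply_moves --rows '[{"gripper": 30, "travel": [0, 0, 0], "angular": [0, 0, 0]}, {"gripper": 30, "travel": [0, 0, 0], "angular": [0, 0, 0]}]'

```text
time_s: 9.18
tcp_pos: [0.5365, 0.2471, 0.4177]
eef_rot: [-0.013, -3.138, 0.002]
contact_force: [-0.2, -0.1, -2.3]
gripper_width: 0.0353
```

Run:
```python
from h import *
from scipy.spatial.transform import Rotation as R
p,d=imaging.read_camera("top"); q,e=imaging.read_camera("scene")
o=r.get_obs();M=R.from_rotvec(o["eef_rot"]).as_matrix();print(o["tcp_pos"],np.degrees(np.arctan2(M[1,0],M[0,0])),o["qpos"].round(2))
cv2.imwrite("pics/c1.png",np.hstack([cv2.resize(p[160:300,20:270],(440,246)),cv2.resize(q[150:350,270:500],(350,304))[:246]])[:,:,::-1])
```

```text
[0.53680238 0.2458828  0.41853529] 179.42668087954857 [ 0.3   0.39 -0.06  1.12 -0.   -1.26]
```

View pics/c1.png

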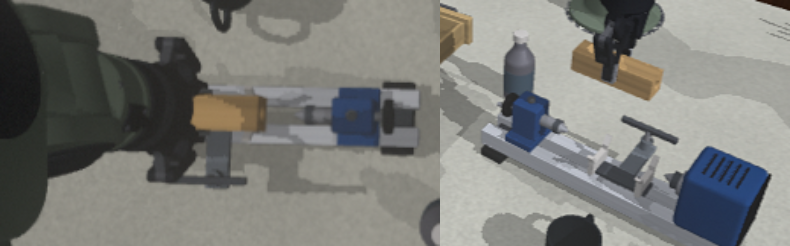

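Request:
apply_moves --rows '[{"gripper": 30, "travel": [0.008, 0.04, -0.03], "angular": [0, 0, 0.005]}, {"gripper": 30, "travel": [0, 0.04, -0.06], "angular": [0, 0, 0]}, {"gripper": 30, "travel": [0, 0, -0.07], "angular": [0, 0, 0]}, {"gripper": 30, "travel": [0, 0, -0.06], "angular": [0, 0, 0]}, {"gripper": 30, "travel": [0, 0, -0.05], "angular": [0, 0, 0]}]'

```text
time_s: 9.7
tcp_pos: [0.5399, 0.2772, 0.3096]
eef_rot: [-0.005, -3.14, 0.002]
contact_force: [-0.2, -0.4, -1.8]
gripper_width: 0.0353
```

Request:
apply_moves --rows '[{"gripper": 30, "travel": [0, 0, -0.02], "angular": [0, 0, 0]}, {"gripper": 30, "travel": [0, 0, 0], "angular": [0, 0, 0]}, {"gripper": 30, "travel": [0, 0, 0], "angular": [0, 0, 0]}]'

```text
time_s: 9.95
tcp_pos: [0.5406, 0.2778, 0.3042]
eef_rot: [-0.004, -3.141, 0.0]
contact_force: [-0.1, 0.1, -1.9]
gripper_width: 0.0354
```

```bash
cat > look.py <<'E'
import sys
from h import *
from scipy.spatial.transform import Rotation as R
t=sys.argv[1]
p,d=imaging.read_camera("top"); q,e=imaging.read_camera("scene")
np.savez(f"l{t}.npz",p=p,d=d,q=q,e=e)
o=r.get_obs();M=R.from_rotvec(o["eef_rot"]).as_matrix();print(o["time_s"],o["tcp_pos"].round(4),np.degrees(np.arctan2(M[1,0],M[0,0])).round(2),o["contact_force"].round(1),o["gripper_width"].round(4))
cv2.imwrite(f"pics/l{t}.png",np.vstack([cv2.resize(p[190:260,20:270],(750,210),interpolation=cv2.INTER_CUBIC),cv2.resize(q[190:330,280:500],None,fx=750/220,fy=750/220,interpolation=cv2.INTER_CUBIC)[:390]])[:,:,::-1])
E
python3 look.py a
```

```text
Traceback (most recent call last):
  File "look.py", line 7, in <module>
    o=r.get_obs();M=R.from_rotvec(o["eef_rot"]).as_matrix();print(o["time_s"],o["tcp_pos"].round(4),np.degrees(np.arctan2(M[1,0],M[0,0])).round(2),o["contact_force"].round(1),o["gripper_width"].round(4))
                                                                                                                                                                               ^^^^^^^^^^^^^^^^^^^^^^^^
AttributeError: 'float' object has no attribute 'round'
```

```bash
sed -i 's/o\["gripper_width"\].round(4)/round(o["gripper_width"],4)/' look.py
python3 look.py a
```

```text
10.15 [0.541  0.2786 0.3055] 179.93 [-0.8 -0.3 -2.6] 0.0353
```

View pics/la.png

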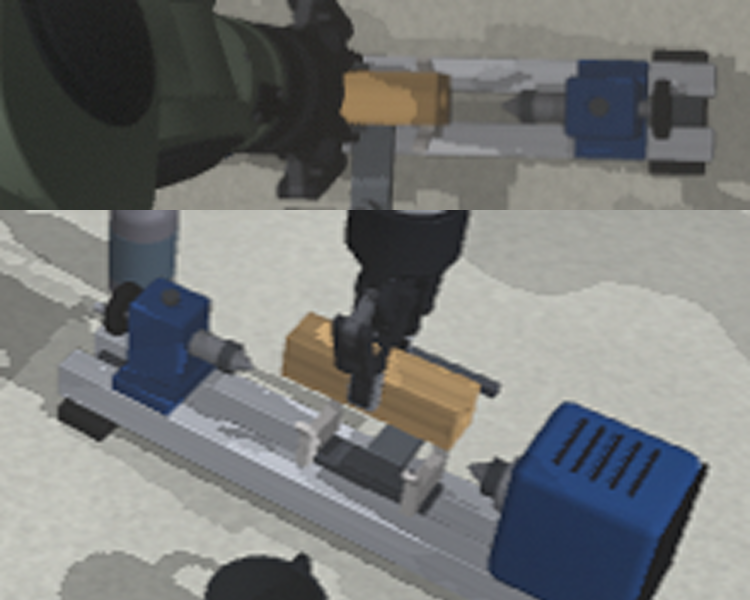

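Run:
```python
from h import *
tz=lambda x,y:(20+x/3-.33,190+y/3-.33)
sz=lambda x,y:(280+x*220/750-.35,190+(y-210)*220/750-.35)
print("tail end of top face (top)",onz("top",[tz(438,73),tz(438,123)],.162))
print("cone tip tail (top)",onz("top",[tz(505,106)],.100))
print("scene tips tail/head",onz("scene",[sz(250,362),sz(470,468)],.100))
# top-face corners in scene: tailfar(285,335)? 
print("scene blank top face corners",onz("scene",[sz(284,347),sz(308,314),sz(479,380),sz(455,420)],.162))
P=cloud("top",np.load("la.npz")["d"])
for x,y in((400,98),(420,98),(430,98)):
  u,v=tz(x,y);print(P[int(round(v)),int(round(u))])
```

```text
tail end of top face (top) [[0.55921053 0.2128628  0.162     ]
 [0.52525867 0.21149277 0.162     ]]
cone tip tail (top) [[0.53919128 0.17949271 0.1       ]]
scene tips tail/head [[0.53380787 0.17866449 0.1       ]
 [0.53967328 0.3570398  0.1       ]]
scene blank top face corners [[0.57009964 0.22130102 0.162     ]
 [0.52825183 0.21714169 0.162     ]
 [0.5218671  0.34402455 0.162     ]
 [0.56791703 0.34777472 0.162     ]]
[0.54244042 0.2390526  0.15870519]
[0.5427454  0.22468881 0.15873612]
[0.54289375 0.2187024  0.15813892]
```

Request:
apply_moves --rows '[{"gripper": 30, "travel": [-0.004, -0.007, -0.01], "angular": [0, 0, 0]}, {"gripper": 30, "travel": [0, 0, -0.03], "angular": [0, 0, 0]}, {"gripper": 30, "travel": [0, 0, -0.03], "angular": [0, 0, 0]}, {"gripper": 30, "travel": [0, 0, -0.02], "angular": [0, 0, 0]}, {"gripper": 30, "travel": [0, 0, -0.01], "angular": [0, 0, 0]}]'

```text
time_s: 10.57
tcp_pos: [0.5382, 0.2755, 0.2629]
eef_rot: [-0.001, -3.14, 0.001]
contact_force: [-0.4, 0.6, -1.8]
gripper_width: 0.0351
```

Request:
apply_moves --rows '[{"gripper": 30, "travel": [0, 0, -0.005], "angular": [0, 0, 0]}, {"gripper": 30, "travel": [0, 0, 0], "angular": [0, 0, 0]}, {"gripper": 30, "travel": [0, 0, 0], "angular": [0, 0, 0]}]'

```text
time_s: 10.82
tcp_pos: [0.5389, 0.2758, 0.2623]
eef_rot: [0.001, 3.141, 0.0]
contact_force: [0.1, 0.4, -1.4]
gripper_width: 0.0351
```

```bash
python3 look.py b
```

```text
10.9167 [0.539  0.2759 0.2625] 179.96 [-0.2 -0.8 -1.6] 0.0354
```

View pics/lb.png

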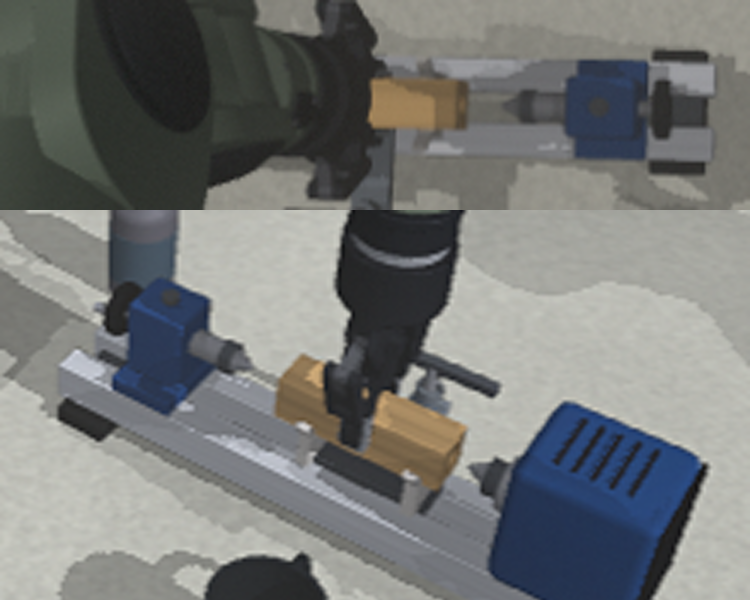

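The blank sits between the cones and just above the cradle. I'll lower the last few millimetres.

Request:
apply_moves --rows '[{"gripper": 30, "travel": [0, 0, -0.004], "angular": [0, 0, 0]}, {"gripper": 30, "travel": [0, 0, -0.003], "angular": [0, 0, 0]}, {"gripper": 30, "travel": [0, 0, -0.003], "angular": [0, 0, 0]}, {"gripper": 30, "travel": [0, 0, 0], "angular": [0, 0, 0]}]'

```text
time_s: 11.25
tcp_pos: [0.5389, 0.2759, 0.2602]
eef_rot: [0.001, 3.14, 0.001]
contact_force: [-4.4, -1.7, 13.7]
gripper_width: 0.035
```

Request:
apply_moves --rows '[{"gripper": 30, "travel": [-0.003, 0, 0.002], "angular": [0, 0, 0]}, {"gripper": 30, "travel": [0, 0, 0], "angular": [0, 0, 0]}, {"gripper": 30, "travel": [0, 0, -0.002], "angular": [0, 0, 0]}, {"gripper": 30, "travel": [0, 0, 0], "angular": [0, 0, 0]}, {"gripper": 30, "travel": [0, 0, 0], "angular": [0, 0, 0]}]'

```text
time_s: 11.67
tcp_pos: [0.538, 0.2759, 0.2602]
eef_rot: [0.001, 3.139, 0.001]
contact_force: [-3.2, -1.4, 12.4]
gripper_width: 0.0351
```

Request:
apply_moves --rows '[{"gripper": 45, "travel": [0, 0, 0], "angular": [0, 0, 0]}, {"gripper": 55, "travel": [0, 0, 0], "angular": [0, 0, 0]}, {"gripper": 65, "travel": [0, 0, 0], "angular": [0, 0, 0]}, {"gripper": 65, "travel": [0, 0, 0], "angular": [0, 0, 0]}, {"gripper": 65, "travel": [0, 0, 0.02], "angular": [0, 0, 0]}]'

```text
time_s: 12.08
tcp_pos: [0.5368, 0.2755, 0.2643]
eef_rot: [-0.001, -3.138, 0.002]
contact_force: [-0.3, 0.5, -0.0]
gripper_width: 0.0559
```

Request:
apply_moves --rows '[{"gripper": 65, "travel": [0, 0, 0.04], "angular": [0, 0, 0]}, {"gripper": 65, "travel": [0, 0, 0.06], "angular": [0, 0, 0]}, {"gripper": 65, "travel": [0, -0.02, 0.08], "angular": [0, 0, 0]}, {"gripper": 65, "travel": [0, -0.06, 0.06], "angular": [0, 0, 0]}, {"gripper": 65, "travel": [0, -0.08, 0], "angular": [0, 0, 0]}]'

```text
time_s: 12.5
tcp_pos: [0.5391, 0.2131, 0.3678]
eef_rot: [-0.004, 3.132, 0.005]
contact_force: [1.0, -0.2, 1.0]
gripper_width: 0.0557
```

Request:
apply_moves --rows '[{"gripper": 75, "travel": [0, -0.08, 0], "angular": [0, 0, 0]}, {"gripper": 75, "travel": [0, -0.08, 0], "angular": [0, 0, 0]}, {"gripper": 75, "travel": [0, -0.07, 0], "angular": [0, 0, 0]}, {"gripper": 75, "travel": [0, -0.04, 0], "angular": [0, 0, 0]}, {"gripper": 75, "travel": [0, 0, 0], "angular": [0, 0, 0]}]'

```text
time_s: 12.92
tcp_pos: [0.5376, 0.1009, 0.3624]
eef_rot: [0.008, 3.141, -0.002]
contact_force: [0.1, -0.1, 0.8]
gripper_width: 0.0637
```

```bash
python3 look.py c
```

```text
13.0167 [0.5376 0.1033 0.3623] 179.88 [-0.2  0.8 -0.2] 0.0638
```

View pics/lc.png

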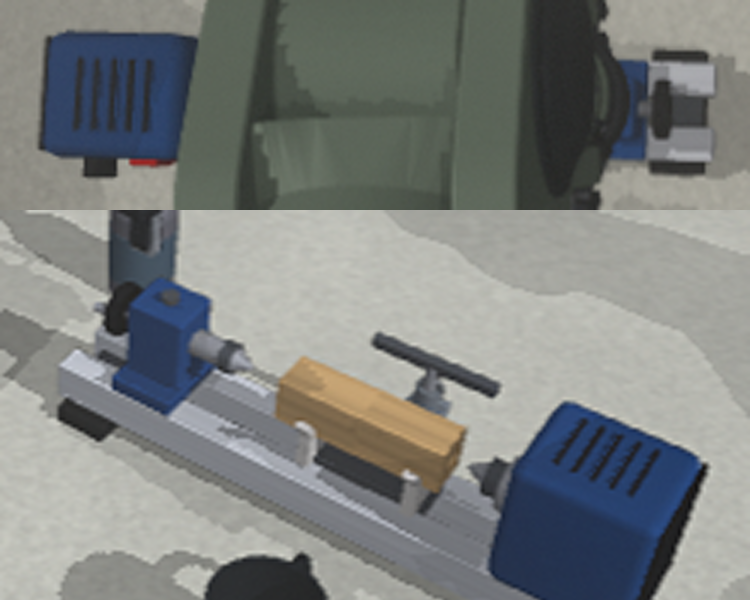

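The blank lies flat in the cradle, clear of both cones. Next I'll pinch the tailstock.

Request:
apply_moves --rows '[{"gripper": 75, "travel": [0.002, 0, -0.05], "angular": [0, 0, 0]}, {"gripper": 75, "travel": [0, 0, -0.06], "angular": [0, 0, 0]}, {"gripper": 75, "travel": [0, 0, -0.05], "angular": [0, 0, 0]}, {"gripper": 75, "travel": [0, 0, -0.03], "angular": [0, 0, 0]}, {"gripper": 75, "travel": [0, 0, -0.02], "angular": [0, 0, 0]}]'

```text
time_s: 13.43
tcp_pos: [0.5377, 0.105, 0.2763]
eef_rot: [0.002, -3.139, -0.0]
contact_force: [-0.5, -0.0, -0.4]
gripper_width: 0.0642
```

Request:
apply_moves --rows '[{"gripper": 75, "travel": [0, 0, -0.02], "angular": [0, 0, 0]}, {"gripper": 75, "travel": [0, 0, -0.01], "angular": [0, 0, 0]}, {"gripper": 75, "travel": [0, 0, 0], "angular": [0, 0, 0]}, {"gripper": 75, "travel": [0, 0, 0], "angular": [0, 0, 0]}]'

```text
time_s: 13.77
tcp_pos: [0.5386, 0.104, 0.2663]
eef_rot: [0.001, 3.141, 0.0]
contact_force: [-0.2, 0.4, 0.6]
gripper_width: 0.0642
```

```bash
python3 look.py d
```

```text
13.8667 [0.5387 0.1039 0.2667] 179.96 [-0.4  0.2 -0.1] 0.0637
```

View pics/ld.png

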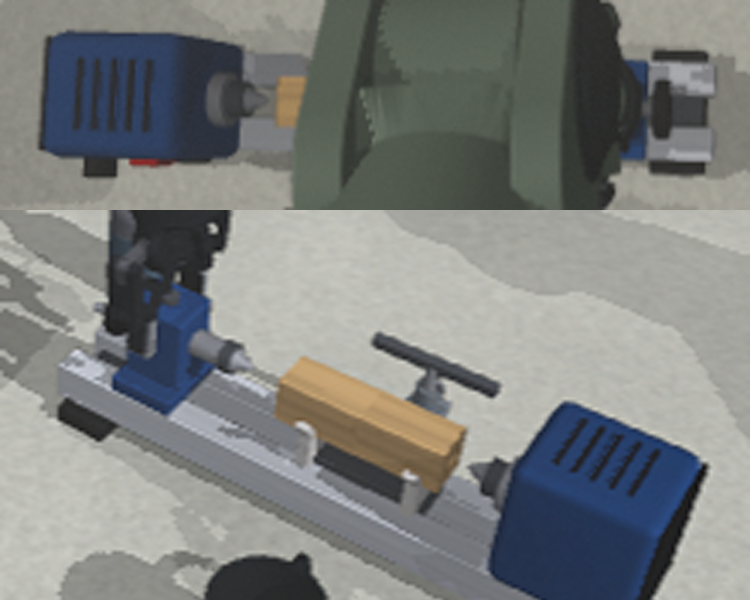

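Request:
apply_moves --rows '[{"gripper": 40, "travel": [0, 0, 0], "angular": [0, 0, 0]}, {"gripper": 40, "travel": [0, 0, 0], "angular": [0, 0, 0]}, {"gripper": 40, "travel": [0, 0, 0], "angular": [0, 0, 0]}, {"gripper": 40, "travel": [0, 0, 0], "angular": [0, 0, 0]}]' --force 40

```text
time_s: 14.2
tcp_pos: [0.5388, 0.1037, 0.2667]
eef_rot: [0.001, 3.14, 0.0]
contact_force: [-0.0, -0.6, 4.6]
gripper_width: 0.0434
```

Request:
apply_moves --rows '[{"gripper": 40, "travel": [0, 0.008, 0], "angular": [0, 0, 0]}, {"gripper": 40, "travel": [0, 0.015, 0], "angular": [0, 0, 0]}, {"gripper": 40, "travel": [0, 0.02, 0], "angular": [0, 0, 0]}, {"gripper": 40, "travel": [0, 0.02, 0], "angular": [0, 0, 0]}, {"gripper": 40, "travel": [0, 0.01, 0], "angular": [0, 0, 0]}]'

```text
time_s: 14.62
tcp_pos: [0.5388, 0.1325, 0.2667]
eef_rot: [0.002, 3.14, -0.005]
contact_force: [0.1, -5.7, 6.6]
gripper_width: 0.0438
```

```bash
python3 look.py e
```

```text
14.7167 [0.5388 0.1328 0.2667] 179.95 [-0.1 -2.4  5.7] 0.0435
```

View pics/le.png

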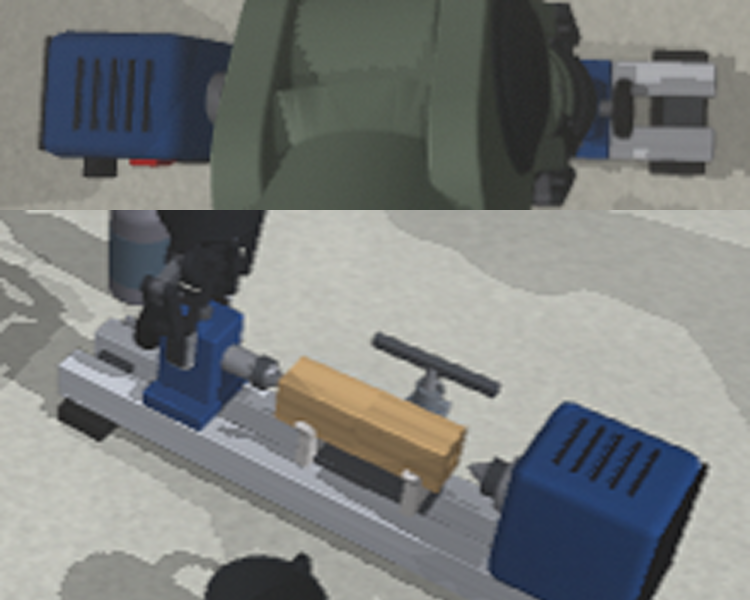

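Request:
apply_moves --rows '[{"gripper": 40, "travel": [0, 0.008, 0], "angular": [0, 0, 0]}, {"gripper": 40, "travel": [0, 0.012, 0], "angular": [0, 0, 0]}, {"gripper": 40, "travel": [0, 0.012, 0], "angular": [0, 0, 0]}, {"gripper": 40, "travel": [0, 0.012, 0], "angular": [0, 0, 0]}, {"gripper": 40, "travel": [0, 0.008, 0], "angular": [0, 0, 0]}]'

```text
time_s: 15.13
tcp_pos: [0.5388, 0.1529, 0.2667]
eef_rot: [0.002, 3.14, -0.006]
contact_force: [0.0, -7.4, 6.6]
gripper_width: 0.0436
```

Request:
apply_moves --rows '[{"gripper": 40, "travel": [0, 0.005, 0], "angular": [0, 0, 0]}, {"gripper": 40, "travel": [0, 0.005, 0], "angular": [0, 0, 0]}, {"gripper": 40, "travel": [0, 0.005, 0], "angular": [0, 0, 0]}, {"gripper": 40, "travel": [0, 0.005, 0], "angular": [0, 0, 0]}, {"gripper": 40, "travel": [0, 0, 0], "angular": [0, 0, 0]}]'

```text
time_s: 15.55
tcp_pos: [0.5388, 0.1608, 0.2667]
eef_rot: [0.002, 3.14, -0.005]
contact_force: [0.0, -6.0, 5.5]
gripper_width: 0.0438
```

```bash
python3 look.py f
```

```text
15.65 [0.5388 0.1608 0.2667] 179.91 [-0.8 -5.4  5.9] 0.0437
```

View pics/lf.png

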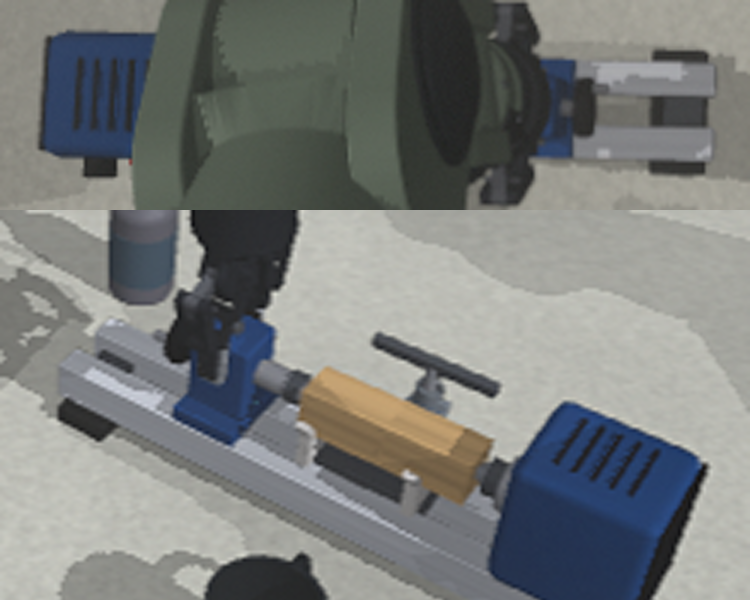

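The cones are entering both holes. I'll push home in small steps.

Request:
apply_moves --rows '[{"gripper": 40, "travel": [0, 0.004, 0], "angular": [0, 0, 0]}, {"gripper": 40, "travel": [0, 0.004, 0], "angular": [0, 0, 0]}, {"gripper": 40, "travel": [0, 0.004, 0], "angular": [0, 0, 0]}, {"gripper": 40, "travel": [0, 0, 0], "angular": [0, 0, 0]}]'

```text
time_s: 15.98
tcp_pos: [0.5388, 0.1655, 0.2667]
eef_rot: [0.003, 3.14, -0.006]
contact_force: [-0.6, -6.3, 6.3]
gripper_width: 0.0434
```

Request:
apply_moves --rows '[{"gripper": 40, "travel": [0, 0.003, 0], "angular": [0, 0, 0]}, {"gripper": 40, "travel": [0, 0.003, 0], "angular": [0, 0, 0]}, {"gripper": 40, "travel": [0, 0, 0], "angular": [0, 0, 0]}]'

```text
time_s: 16.23
tcp_pos: [0.5388, 0.1678, 0.2667]
eef_rot: [0.003, 3.14, -0.006]
contact_force: [-0.1, -7.0, 5.6]
gripper_width: 0.0435
```

Request:
apply_moves --rows '[{"gripper": 40, "travel": [0, 0.003, 0], "angular": [0, 0, 0]}, {"gripper": 40, "travel": [0, 0.003, 0], "angular": [0, 0, 0]}, {"gripper": 40, "travel": [0, 0, 0], "angular": [0, 0, 0]}]'

```text
time_s: 16.48
tcp_pos: [0.5388, 0.1692, 0.2667]
eef_rot: [0.004, 3.14, -0.011]
contact_force: [-0.6, -12.6, 7.8]
gripper_width: 0.0441
```

Request:
apply_moves --rows '[{"gripper": 40, "travel": [0, 0.003, 0], "angular": [0, 0, 0]}, {"gripper": 40, "travel": [0, 0, 0], "angular": [0, 0, 0]}, {"gripper": 40, "travel": [0, 0, 0], "angular": [0, 0, 0]}]'

```text
time_s: 16.73
tcp_pos: [0.5388, 0.1698, 0.2667]
eef_rot: [0.005, 3.14, -0.014]
contact_force: [-0.2, -13.7, 8.0]
gripper_width: 0.0432
```

Request:
apply_moves --rows '[{"gripper": 40, "travel": [0, 0.004, 0], "angular": [0, 0, 0]}, {"gripper": 40, "travel": [0, 0.004, 0], "angular": [0, 0, 0]}, {"gripper": 40, "travel": [0, 0, 0], "angular": [0, 0, 0]}]' --force 70

```text
time_s: 16.98
tcp_pos: [0.5388, 0.1714, 0.2667]
eef_rot: [0.006, 3.14, -0.024]
contact_force: [-0.5, -22.0, 9.2]
gripper_width: 0.0433
```

```bash
python3 look.py g
```

```text
17.0833 [0.5389 0.1713 0.2667] 179.78 [ -1.5 -21.6   9.4] 0.0434
```

View pics/lg.png

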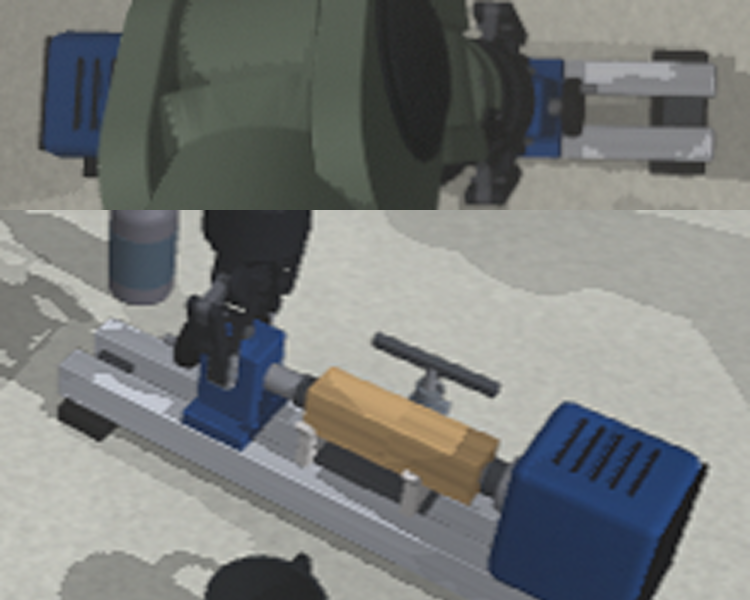

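Request:
apply_moves --rows '[{"gripper": 40, "travel": [0, 0.005, 0], "angular": [0, 0, 0]}, {"gripper": 40, "travel": [0, 0.005, 0], "angular": [0, 0, 0]}, {"gripper": 40, "travel": [0, 0, 0], "angular": [0, 0, 0]}, {"gripper": 40, "travel": [0, 0, 0], "angular": [0, 0, 0]}]'

```text
time_s: 17.42
tcp_pos: [0.5388, 0.1731, 0.2667]
eef_rot: [0.008, 3.14, -0.036]
contact_force: [-0.0, -31.8, 11.7]
gripper_width: 0.0432
```

```bash
cat > tip.py <<'E'
from h import *
from scipy.spatial.transform import Rotation as R
o=r.get_obs();M=R.from_rotvec(o["eef_rot"]).as_matrix();print(o["tcp_pos"]+.155*M[:,2],o["contact_force"].round(1),o["moment"].round(2))
E
python3 tip.py
```

```text
[0.53909543 0.16961927 0.11170389] [ -0.  -31.8  11.7] [-5.79  0.26  0.7 ]
```

Request:
apply_moves --rows '[{"gripper": 75, "travel": [0, 0, 0], "angular": [0, 0, 0]}, {"gripper": 75, "travel": [0, 0, 0], "angular": [0, 0, 0]}, {"gripper": 75, "travel": [0, 0, 0], "angular": [0, 0, 0]}, {"gripper": 75, "travel": [0, 0, 0.02], "angular": [0, 0, 0]}, {"gripper": 75, "travel": [0, 0, 0.04], "angular": [0, 0, 0]}]'

```text
time_s: 17.83
tcp_pos: [0.5372, 0.1801, 0.2885]
eef_rot: [0.0, -3.137, 0.001]
contact_force: [0.6, 0.1, -0.7]
gripper_width: 0.0638
```

Request:
apply_moves --rows '[{"gripper": 75, "travel": [0, 0, 0.06], "angular": [0, 0, 0]}, {"gripper": 75, "travel": [0, 0, 0.08], "angular": [0, 0, 0]}, {"gripper": 75, "travel": [0, 0, 0.08], "angular": [0, 0, 0]}, {"gripper": 75, "travel": [0, -0.08, 0.02], "angular": [0, 0, 0]}, {"gripper": 75, "travel": [0, -0.09, 0], "angular": [0, 0, 0]}]'

```text
time_s: 18.25
tcp_pos: [0.5392, 0.1134, 0.39]
eef_rot: [-0.008, 3.134, 0.002]
contact_force: [0.1, -1.7, -0.8]
gripper_width: 0.0638
```

Request:
apply_moves --rows '[{"gripper": 75, "travel": [0, -0.09, 0], "angular": [0, 0, 0]}, {"gripper": 75, "travel": [0, -0.09, 0], "angular": [0, 0, 0]}, {"gripper": 75, "travel": [0, -0.09, 0], "angular": [0, 0, 0]}, {"gripper": 75, "travel": [0, -0.09, 0], "angular": [0, 0, 0]}, {"gripper": 75, "travel": [0, -0.09, 0], "angular": [0, 0, 0]}]'

```text
time_s: 18.67
tcp_pos: [0.5381, -0.0692, 0.3866]
eef_rot: [-0.001, 3.141, 0.0]
contact_force: [1.0, 1.2, 0.5]
gripper_width: 0.0642
```

```bash
python3 look.py i
```

```text
18.7667 [ 0.5386 -0.0721  0.3864] 179.64 [0.5 0.9 0.7] 0.0642
```

View pics/li.png

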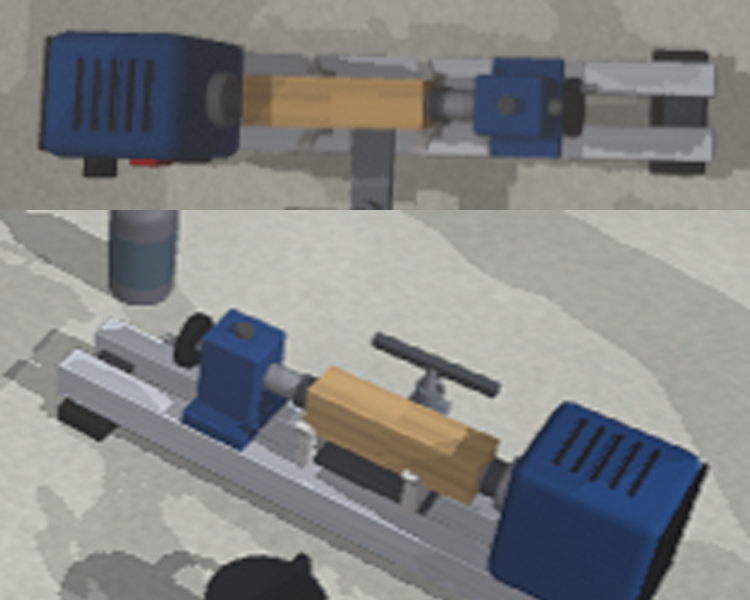

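Run:
```python
from h import *
def blank(t):
    f=np.load(f"l{t}.npz");p,d=f["q"],f["e"];C=cloud("scene",d);h=cv2.cvtColor(p,cv2.COLOR_RGB2HSV)
    X,Y,Z=C[...,0],C[...,1],C[...,2]
    m=(h[...,0]>8)&(h[...,0]<25)&(h[...,1]>90)&(X>.525)&(X<.553)&(Y>.15)&(Y<.4)&(Z>.105)&(Z<.13)
    P=C[m];ys=np.percentile(P[:,1],[1,99]);A=np.c_[np.ones(len(P)),P[:,1]-ys.mean()]
    for _ in range(3):
        c=np.linalg.lstsq(A,P[:,2],rcond=None)[0];k=abs(P[:,2]-A@c)<.004;P,A=P[k],A[k]
    print(t,len(P),"y",ys.round(4),"z mid",c[0].round(5),"slope mm over 130",(c[1]*130).round(2), "x",np.median(P[:,0]).round(4))
for t in "cefgi":blank(t)
def tail(n,a,k):
    f=np.load(a);p,d=f[k[0]],f[k[1]];C=cloud(n,d);h=cv2.cvtColor(p,cv2.COLOR_RGB2HSV)
    m=(h[...,0]>105)&(h[...,0]<125)&(h[...,1]>120)&(abs(C[...,2]-.129)<.005)&(C[...,1]<.3)&(C[...,1]>.03)&(C[...,0]>.5)&(C[...,0]<.58)
    v=C[m];print(n,a,len(v),np.percentile(v[:,1],[2,98]).round(4),v[:,1].mean().round(4))
tail("top","top0.npz","pd");tail("top","li.npz","pd");tail("scene","scene0.npz","pd");tail("scene","li.npz","qe")
f=np.load("li.npz")
a=cv2.resize(f["p"][205:245,80:210],None,fx=6,fy=6,interpolation=cv2.INTER_CUBIC)
b=cv2.resize(f["q"][230:285,335:465],None,fx=6,fy=6,interpolation=cv2.INTER_CUBIC)
cv2.imwrite("pics/z.png",np.vstack([a,b])[:,:,::-1])
```

```text
c 425 y [0.2158 0.3433] z mid 0.11445 slope mm over 130 -0.14 x 0.5395
e 426 y [0.2157 0.3432] z mid 0.11436 slope mm over 130 0.61 x 0.5391
f 418 y [0.2348 0.362 ] z mid 0.11533 slope mm over 130 0.05 x 0.5393
g 427 y [0.2388 0.3667] z mid 0.11746 slope mm over 130 -0.17 x 0.5397
i 410 y [0.2385 0.3666] z mid 0.11755 slope mm over 130 0.21 x 0.5393
top top0.npz 298 [0.0864 0.1287] 0.1081
top li.npz 289 [0.1511 0.1933] 0.1728
scene scene0.npz 176 [0.0863 0.1338] 0.111
scene li.npz 185 [0.1519 0.1982] 0.1764
```

View pics/z.png

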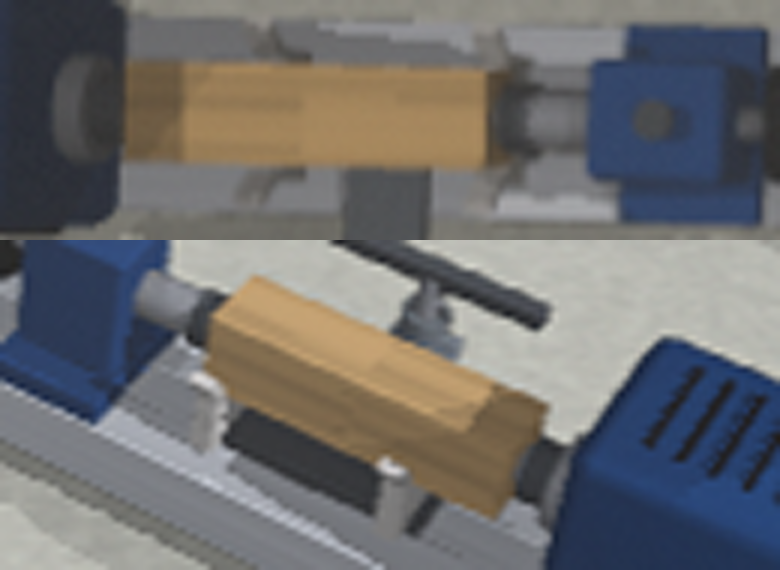

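The blank's top rose 3.1 mm and is level, and it didn't move between the last push and the release. Both cones are home. I'll make a final check of the bystanders, then hand in.

Run:
```python
from h import *
p,d=imaging.read_camera("scene");a=np.load("scene0.npz")
C1=cloud("scene",d);C0=cloud("scene",a["d"])
for n,x,y,z in(("mug",.7233,.3033,.094),("jar",.719,-.2745,.234),("bottle",.40,-.005,.149)):
    f=lambda C:C[(abs(C[...,0]-x)<.06)&(abs(C[...,1]-y)<.06)&(abs(C[...,2]-z)<.012)]
    u,v=f(C0),f(C1);print(n,len(u),len(v),u.mean(0).round(4),v.mean(0).round(4))
cv2.imwrite("pics/end.png",p[:,:,::-1])
```

```text
mug 429 429 [0.7242 0.3044 0.0905] [0.7238 0.3044 0.0905]
jar 268 268 [ 0.7228 -0.27    0.2324] [ 0.723  -0.2699  0.2324]
bottle 67 70 [ 0.4041 -0.0014  0.1472] [ 0.4035 -0.0011  0.1466]
```

View pics/end.png

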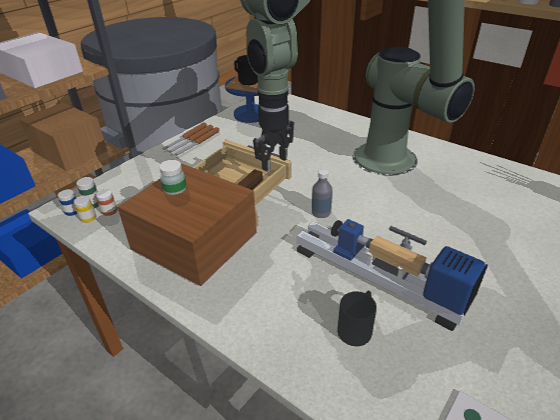

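The blank is held between the centres at (397,257), the walnut is in the drawer at (255,178), and the mug, bottle and jar haven't moved. I'm handing in.

```bash
python3 -c "
from rig import r
print(r.finish_job())"
```

```text
the job is handed in; nothing more can be done
None
```

The pale blank is now held between both cone centres, off the cradle, and I handed the job in at about 19 s of the 72 s allowed. No verdict was reported.

I pulled the top drawer nearly right out, lifted out the pale blank and laid it in the cradle. The tailstock stood almost fully back, so it didn't need moving first. After letting go of the blank, I slid the tailstock up until the push reached about 32 N, then released it and drew the arm clear.

**Blank:** its top rose 3.1 mm from where it lay in the cradle, against the 3 mm expected. It is level to about 0.2 mm over its length, and it did not move when the gripper let go.

**Tailstock:** it moved about 65 mm. From my estimate of its start, that puts the joint at about 0.067, though the absolute figure is only good to about 3 mm. The lift is the stronger evidence that both cones are home.

**Surroundings:** the mug, jar and bottle agree with their starting positions to within 1 mm, and the walnut is still in the drawer. The drawer was left open.

**Disagreements:** the two cameras differed by 1–3 mm on the lathe and chest positions, and the blank touched the cradle about 1.5 mm higher than I had calculated. Neither caused trouble.

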